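# Empty the sorting tray through its slide gate

### The arm

A 6-joint arm with a two-finger parallel gripper is mounted at the origin on a cart in front of the work surface, level with it; the furniture and walls round the work are solid. World frame = base frame: x ahead of the robot, y to its left, z up, the work surface at z = 0. Lengths are in m, angles in degrees, forces in N, time in s.
With the tool pointing down it reaches from about 0.4 to 0.825 m from the base axis. Payload 7 kg.
Tool frame: the origin (TCP) lies on the centre line of the jaws, within the pads' length; the fingertips stand 19 mm ahead of it and the grasp point (between the pads) is the TCP; z points along the fingers, y is the line along which they close (so a half turn about z gives the same grasp; the last joint's range is limited). The gripper opens to 88 mm and grips with 3 to 60 N. Pads are 19 mm wide; open, the fingers measure 130 mm over their backs; the gripper's body (78 mm by 193 mm) begins 47 mm behind the grasp point.
Start: joints at [-55.056, 20.546, 0.682, 0, -70.136, -16.507], TCP at [0.213, -0.64, 0.218] pointing down, gripper open.
Joint ranges: [-176.03, 176.03], [-82.01, 121.73], [-58.28, 71.71], [-173.87, 95.51], [-174.79, -0.11], [-173.66, 173.66]. Speed limits (degrees/s): [136.94, 136.94, 172.46, 180, 180, 180].

### API

Orientations are given as [roll, pitch, yaw] about the fixed x, y, z axes, in that order (R = Rz(yaw) Ry(pitch) Rx(roll)).
In Python, from plant import * gives the robot as it stands. The module is installed in compiled form; this text tells all that it offers.
- The arm moves only by the tool play_rows, never from a script. Its argument "deltas" is a list of rows, each a list of 6 numbers: the shift along the world's x, y, z scaled (see below), then the turn, a rotation vector about the world's x, y, z scaled (see below). A call has 1 to 10 rows; each row shifts and turns the commanded pose from where the row before left it; what a row does not reach is not made up. The controller multiplies each number of a shift by 800 mm and each number of a turn by 180 degrees. A row lasts 1/10 s, in which the tool goes at most 50 mm and 8.59 degrees, less where a joint would pass 70% of its speed; a pose out of reach is approached as far as the arm can. A call with a number of a shift or a turn outside -1 to 1 is refused whole. A call with a gripper value outside its range is refused whole. "gripper" is the gripper command: -1 is shut, 1 is fully open, values between are in proportion, set as the call begins (left out, the last holds). The fingers move at their own pace and stop on an object; the grip force is fixed at half the most. Time passes only in rows, so rows that do not move let the fingers close. It gives the time, the measured TCP pose, the force, the opening and the grip force at its end, in the units of the state.
- get_obs(): the state, without advancing time (a new reading comes with each control period).
- snapshot(name): name is "scene" or "top"; returns (picture, depth): 400x640x3 uint8, blue, green, red; 400x640 float32, m along the optical axis (not along the pixel's ray), 0 where there is no reading.
- camera_model(name): a dict with "fx", "fy", "cx", "cy" (pixels), "world_to_cam" (4x4, takes a point from world to camera coordinates). Camera axes: x right, y down, z forward; pixel columns grow to the right and rows downward; lengths in m; the calibration is good to about 2 mm. A picture is of the moment at which its call begins. camera_model takes no time and is no camera call.
- close_job(): hands the job in; it is judged then, once.
The state is a dict: "clock": time; "joint_pos": joint angles; "qvel": joint speeds; "tau": joint torques, N m; "tool_pos": TCP position; "orientation": TCP orientation; "force": force on the tool from outside, world axes, zero at the start; "moment": the same for the moment, N m; "opening": finger opening in m; "gripper_force": force on a finger pad.
Only numpy, scipy, OpenCV 4.12 (cv2) and the standard library are available. Lean on these libraries where they do the work, as an engineer would, in place of code of your own. Each camera call takes 0.05 s, during which the arm holds its last target. There are 200 camera calls.

### The job

Three black round connectors and one sealing cap lie in the raised sorting tray, whose discharge mouth is shut by a slide gate. Push the gate fully open by its knob, sweep the three connectors across the tray floor and out of the mouth so that they drop into the catch bin below, then push the gate fully shut again. Do it all by pushing with the fingertips and pick nothing up; the sealing cap stays in the tray, and the bin and the other things on the bench stay where they are.

Things in the scene. Friction and masses are not known exactly. Their poses are not given: they have to be found in the camera images.
- tray: Raised aluminium sorting tray, fixed. Origin on the bench top under it; x points to the discharge mouth. Floor at z = 85 mm, inside x = -85 to 103, y = -128 to 128 mm; walls 3 mm thick, tops at z = 107 mm. Mouth: gap in the +x wall, y = -42 to 42 mm, where the floor ends in a free edge at x = 103 mm. The gate's channel, 9 mm deep, runs outside below it, y = -56 to 146 mm, top at z = 65 mm.
- tray_mouth (a point): Middle of the free edge of the tray floor in the mouth, at floor height; axes as the tray.
- gate (a joint): Slide gate, a steel plate just outside the mouth, as high as the walls: 0 = shut, 0.090 m = fully open. It opens along the tray's +y with about 1.5 N of friction and stays where it is left; it may start up to 12 mm open. Fully open it leaves the whole mouth free.
- bin: Loose open-topped grey catch bin, 95 x 124 x 48 mm, walls 3 mm, floor 3 mm, 0.25 kg. It stands on the bench below the mouth, its near edge about 20 mm back under the tray. Origin at the centre of its underside, x across its 95 mm side, as the tray's x.
- gate_knob (a point): Middle of the upright black knob by which the gate is pushed: 19 mm in diameter and 22 mm high, from z = 113 to 135 mm above the bench, this point at 124 mm; it stands on a tab at the middle of the gate's top edge, 115 mm from the tray's origin along the tray's x, and moves with the gate.
- connector_1_mid (a point): Centre of a loose black round connector with a waist, 29 mm in diameter, 32 mm high, about 20 g, standing upright on the tray floor (centre 16 mm above it). All three are alike. It may topple and roll.
- connector_2_mid (a point): Centre of a loose black round connector with a waist, 29 mm in diameter, 32 mm high, about 20 g, standing upright on the tray floor (centre 16 mm above it). All three are alike. It may topple and roll.
- connector_3_mid (a point): Centre of a loose black round connector with a waist, 29 mm in diameter, 32 mm high, about 20 g, standing upright on the tray floor (centre 16 mm above it). All three are alike. It may topple and roll.
- cap: Loose low sealing cap, an open ring-like plastic cup 22 mm in diameter and 13 mm high, standing in the tray among the connectors; which of them lies where differs. Origin at the centre of its underside. Stays in the tray.
- solder_tin: Round metal tin, 56 mm across and 28 mm high, on the bench beside the bin. Origin at the centre of its underside. Not to be moved.
- multimeter: Handheld multimeter lying on the bench to the right, 145 x 69 x 39 mm. Origin at the centre of its underside. Not to be moved.
- side_cutter: Side cutter with red handles lying on the bench at the far left, 75 x 147 x 12 mm. Origin at the centre of its underside. Not to be moved.
- calliper: Calliper lying on the bench at the near right, 62 x 236 x 14 mm. Origin at the centre of its underside. Not to be moved.
There are look-alikes about, which are no part of the job. Leave any purple or yellow look-alike of the part that bears connector_2_mid alone.

How it is judged (in metres and radians):
On the way, in this order (a step that is already met when the one before it is completed fails the run):
1. the gate is pushed open (more than 82 mm of its 90 mm) while all three connectors are still in the tray (value of joint gate above 0.082 m and height (world z) of each of connector_1_mid, connector_2_mid, connector_3_mid above 0.085 m), for 0.1 s.
2. all three connectors have dropped into the catch bin (x of connector_1_mid in the frame of bin between -0.0475 and 0.0475 m and y of connector_1_mid in the frame of bin between -0.062 and 0.062 m and z of connector_1_mid in the frame of bin between 0 and 0.055 m and x of connector_2_mid in the frame of bin between -0.0475 and 0.0475 m and y of connector_2_mid in the frame of bin between -0.062 and 0.062 m and z of connector_2_mid in the frame of bin between 0 and 0.055 m and x of connector_3_mid in the frame of bin between -0.0475 and 0.0475 m and y of connector_3_mid in the frame of bin between -0.062 and 0.062 m and z of connector_3_mid in the frame of bin between 0 and 0.055 m), for 0.1 s.
3. the gate is shut again (less than 5 mm open) (value of joint gate below 0.005 m), for 0.1 s.
At the end, for the whole second after the job is handed in: All three connectors lie in the catch bin (centres inside its outline, less than 55 mm above the bench), the gate is shut to within 5 mm, and the sealing cap is at rest in the tray (all of step 2 and value of joint gate below 0.005 m and x of cap in the frame of tray between -0.085 and 0.1 m and y of cap in the frame of tray between -0.128 and 0.128 m and height (world z) of cap above 0.075 m and linear speed of each of cap, bin below 0.02 m/s); the robot touches nothing.
It fails at once if a connector is picked up or carried (its middle more than 40 mm above the tray floor; resting there upright it is 16 mm above) (height (world z) of any of connector_1_mid, connector_2_mid, connector_3_mid above 0.125 m).
It fails at once if the sealing cap is picked up (more than 35 mm above the tray floor) or leaves the tray (height (world z) of cap above 0.12 m or not (x of cap in the frame of tray between -0.085 and 0.1 m and y of cap in the frame of tray between -0.128 and 0.128 m and height (world z) of cap above 0.075 m)).
It fails at once if the catch bin is shifted by more than 30 mm or lifted (distance of bin from where it was at the start of the episode above 0.03 m).
It fails at once if a bystander on the bench is shifted by more than 30 mm (distance of any of solder_tin, multimeter, side_cutter, calliper from where it was at the start of the episode above 0.03 m).
It also fails if it takes over 58 s, if anything falls off the work surface, if the arm or the gripper's body presses on something with over 40 N, if the wrist force passes 120 N, or if a joint passes its speed limit or range.

## Working session

There is one attempt and no reset: what is moved stays moved. The work goes in short steps, Python scripts to look and compute and a tool call to move; the robot and the scene stay as the last step left them, time stands still between calls to the robot, and variables do not carry over. Pictures are saved under pics/ and viewed, at most 12 in all, crops included, and the job is handed in when it is done.

Besides the shell and the picture viewer there is one more tool, called after "Emit:" as a command line: name --pt "numbers of a row" for each row, then --argument value for the rest. play_rows: Moves the arm, as the interface text tells. Its arguments: {"type":"object","properties":{"deltas":{"type":"array","items":{"type":"array","items":{"type":"number","minimum":-1,"maximum":1}}},"gripper":{"type":"number"}},"required":["deltas"]}

```bash
mkdir -p pics; cat > h.py <<'E'
from plant import *
import numpy as np, cv2
def ray(cam,u,v,z):
    m=camera_model(cam);T=np.linalg.inv(m["world_to_cam"])
    d=T[:3,:3]@np.array([(u-m["cx"])/m["fx"],(v-m["cy"])/m["fy"],1]);o=T[:3,3]
    return o+d*(z-o[2])/d[2]
def proj(cam,p):
    m=camera_model(cam);q=m["world_to_cam"]@np.append(p,1)
    return m["fx"]*q[0]/q[2]+m["cx"],m["fy"]*q[1]/q[2]+m["cy"]
E
python3 - <<'E'
from h import *
for n in("top","scene"):
    p,d=snapshot(n);cv2.imwrite(f"pics/{n}0.png",p);np.save(f"{n}0.npy",d)
    m=camera_model(n);print(n,np.linalg.inv(m["world_to_cam"]).round(3).tolist(),m["fx"])
print(get_obs())
E
```

```text
top [[-0.02, -0.997, 0.074, 0.442], [-1.0, 0.021, 0.012, -0.062], [-0.013, -0.074, -0.997, 1.478], [0.0, 0.0, 0.0, 1.0]] 502.90366920000184
scene [[-0.881, -0.253, 0.4, 0.173], [-0.473, 0.491, -0.732, 0.621], [-0.011, -0.834, -0.552, 0.645], [0.0, 0.0, 0.0, 1.0]] 362.2105719734405
{'clock': 0.1, 'joint_pos': array([-5.50538404e+01,  2.05854235e+01,  6.40179564e-01, -1.82265940e-02,
       -7.01363946e+01, -1.65048576e+01]), 'qvel': array([-0.06929667, -0.11133212,  0.09882659,  0.03663479, -0.07219408,
        0.0540538 ]), 'tau': array([-1.39893877e-03, -5.84164524e+01,  2.93752724e+01,  7.01563731e+00,
        1.02125737e-02, -5.96063069e-05]), 'tool_pos': array([ 0.21333841, -0.63992975,  0.21734517]), 'orientation': array([ 1.79916857e+02, -6.76611566e-03, -1.61564898e+02]), 'force': array([ 0.33023929, -0.55677209, -0.03852323]), 'moment': array([0.04002727, 0.00032393, 0.01088352]), 'gripper_force': 0.0, 'opening': 0.08779020230407772}
```

View pics/top0.png

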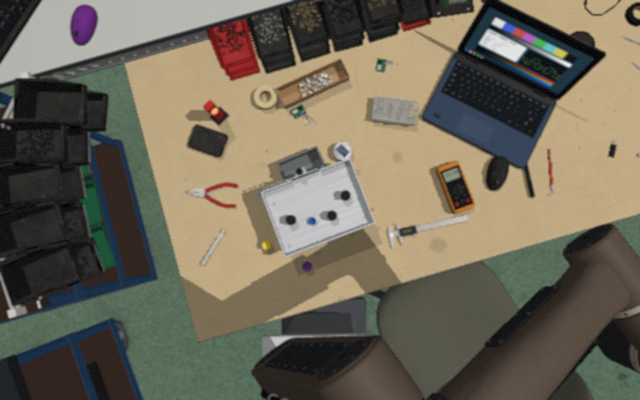

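View pics/scene0.png

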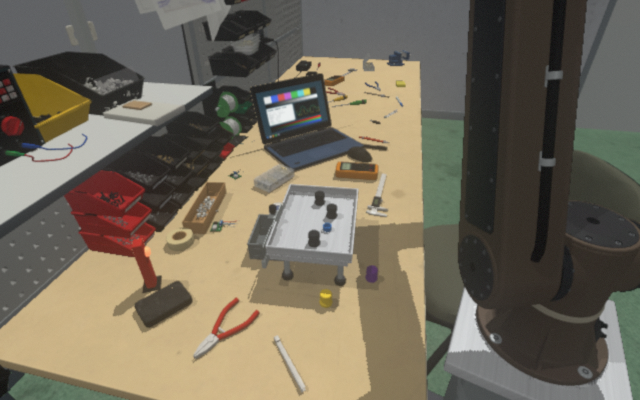

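The top view shows the tray around (315,207). There are dark connectors at about (290,219), (330,215) and (345,195), and a blue cap at (311,221). The bin and mouth are at (300,162), and the tin is at (342,150). The purple (307,267) and yellow (266,245) look-alikes lie outside the tray, so the connectors meant are the three black ones inside it. I'll confirm this in one enlarged crop.

```bash
python3 - <<'E'
from h import *
p=cv2.imread("pics/top0.png")
c=cv2.resize(p[130:280,230:400],None,fx=4.6,fy=4,interpolation=cv2.INTER_CUBIC)
c=cv2.resize(p[135:275,235:395],None,fx=4.2,fy=4.2,interpolation=cv2.INTER_CUBIC);cv2.imwrite("pics/crop0.png",c)
g=p.max(2);roi=np.zeros_like(g);roi[135:275,235:395]=1
def blobs(m,name,z):
    n,l,s,ce=cv2.connectedComponentsWithStats((m&(roi>0)).astype(np.uint8))
    for i in range(1,n):
        if s[i,4]>=12: print(name,s[i].tolist(),ce[i].round(1),ray("top",*ce[i],z).round(4))
blobs(g<60,"dark",.10)
h=cv2.cvtColor(p,cv2.COLOR_BGR2HSV)
blobs((h[...,0]>95)&(h[...,0]<125)&(h[...,1]>110)&(h[...,2]>60),"blue",.095)
E
```

```text
dark [307, 149, 11, 8, 30] [312.4 152. ] [ 0.6663 -0.      0.1   ]
dark [311, 156, 7, 5, 14] [313.2 157.9] [ 0.6498 -0.0021  0.1   ]
dark [297, 169, 5, 5, 20] [298.7 170.9] [0.6146 0.0386 0.1   ]
dark [341, 192, 8, 8, 50] [344.8 195.2] [ 0.5446 -0.087   0.1   ]
dark [328, 212, 8, 8, 51] [331.3 215.2] [ 0.4905 -0.0489  0.1   ]
dark [287, 216, 8, 8, 53] [290.4 219.5] [0.4812 0.0635 0.1   ]
blue [309, 218, 6, 6, 32] [311.7 220.6] [0.4769 0.0054 0.095 ]
```

View pics/crop0.png

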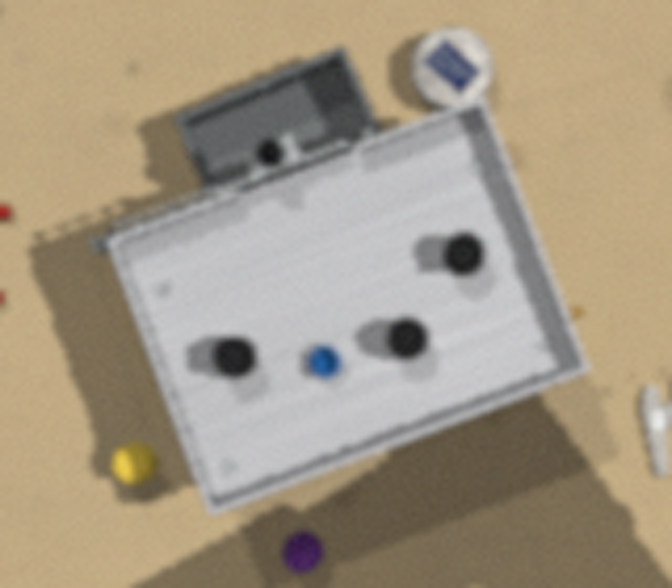

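```bash
cat >> h.py <<'E'
def fit():
    # corners in crop of top0 -> tray pose
    cr=np.array([[108,241],[482,104],[588,370],[212,509]])/4.2+[235,135]-0.4
    W=np.array([ray("top",u,v,.107)[:2] for u,v in cr])
    L=np.array([[.106,.131],[.106,-.131],[-.088,-.131],[-.088,.131]])
    a=W-W.mean(0);b=L-L.mean(0)
    th=np.arctan2((b[:,0]*a[:,1]-b[:,1]*a[:,0]).sum(),(b*a).sum())
    R=np.array([[np.cos(th),-np.sin(th)],[np.sin(th),np.cos(th)]])
    t=W.mean(0)-R@L.mean(0)
    return th,R,t,W-(L@R.T+t)
E
python3 - <<'E'
from h import *
th,R,t,e=fit();print(np.degrees(th),t,e.round(4).tolist())
for n,u,v,z in(("knob",298.7,170.9,.13),("A",344.8,195.2,.108),("B",331.3,215.2,.108),("C",290.4,219.5,.108),("cap",311.7,220.6,.095)):
    w=ray("top",u,v,z)[:2];print(n,w.round(4),((w-t)@R).round(4))
d=np.load("top0.npy");print(d[200:204,318],d[171,298])
for n,l in(("knob115,0",(.115,0)),("front",(.103,0)),("tin?",(0,0))):print(n,R@l+t)
w=ray("top",342,151,.028)[:2];print("tin",w,(w-t)@R)
E
```

```text
19.520005585298534 [ 0.50423649 -0.01427652] [[-0.0025, -0.0004], [-0.0053, 0.0007], [0.0025, 0.0009], [0.0053, -0.0012]]
knob [0.6109 0.0364] [0.1174 0.0121]
A [ 0.5441 -0.0869] [ 0.0133 -0.0818]
B [ 0.4903 -0.049 ] [-0.0247 -0.028 ]
C [0.4808 0.0627] [0.0037 0.0804]
cap [0.477  0.0053] [-0.0191  0.0276]
[1.3981929 1.3990619 1.3959255 1.3908507] 1.3577433
knob115,0 [0.61262686 0.02414912]
front [0.60131656 0.02013949]
tin? [ 0.50423649 -0.01427652]
tin [ 0.67916073 -0.08309622] [ 0.1418753  -0.12331276]
```

The crop shows three black connectors and the blue cap inside the tray. The purple and yellow look-alikes are outside it and the knob is at top0 (299,171), with the gate about 12 mm open. Next I'll move to the -y side of the knob.

Emit:
play_rows --pt "0.0257 0.0396 0 0 0 0.0061" --pt "0.0257 0.0396 0 0 0 0" --pt "0.0257 0.0396 0 0 0 0" --pt "0.0257 0.0396 0 0 0 0" --pt "0.0257 0.0396 0 0 0 0" --pt "0.0257 0.0396 0 0 0 0" --pt "0.0257 0.0396 0 0 0 0" --pt "0.0257 0.0396 0 0 0 0" --pt "0.0257 0.0396 0 0 0 0" --pt "0.0257 0.0396 0 0 0 0" --gripper -1

```text
clock: 1.1
tool_pos: [0.4195, -0.322, 0.218]
orientation: [180.0, -0.0, -160.5]
force: [1.8, -0.0, -0.3]
opening: 0.0132
gripper_force: 0.0
```

Emit:
play_rows --pt "0.0257 0.0396 0 0 0 0" --pt "0.0257 0.0396 0 0 0 0" --pt "0.0257 0.0396 0 0 0 0" --pt "0.0257 0.0396 0 0 0 0" --pt "0.0257 0.0396 0 0 0 0" --pt "0.0257 0.0396 0 0 0 0" --pt "0.0257 0.0396 0 0 0 0" --pt "0.0257 0.0396 0 0 0 0" --pt "0.0257 0.0396 0 0 0 0" --pt "0.0257 0.0396 0 0 0 0"

```text
clock: 2.1
tool_pos: [0.625, -0.0053, 0.2178]
orientation: [180.0, -0.0, -160.5]
force: [0.1, -0.1, 0.1]
opening: 0.0006
gripper_force: 0.0
```

Emit:
play_rows --pt "0 0 -0.025 0 0 0" --pt "0 0 -0.025 0 0 0" --pt "0 0 -0.025 0 0 0" --pt "0 0 -0.025 0 0 0"

```text
clock: 2.5
tool_pos: [0.6243, -0.0066, 0.1369]
orientation: [180.0, -0.0, -160.5]
force: [0.1, -1.2, -0.3]
opening: 0.0003
gripper_force: 0.0
```

```bash
python3 - <<'E'
from h import *
p,d=snapshot("scene");cv2.imwrite("pics/s1.png",cv2.resize(p[150:300,210:400],None,fx=4,fy=4,interpolation=cv2.INTER_CUBIC))
o=get_obs();print(o["tool_pos"],o["force"],[proj("scene",o["tool_pos"]-[0,0,.019])])
E
```

```text
[ 0.62234074 -0.00679722  0.13322382] [-2.0007196  -0.10037352 -4.31766671] [(np.float64(278.84314235260797), np.float64(201.7359728088861))]
```

View pics/s1.png

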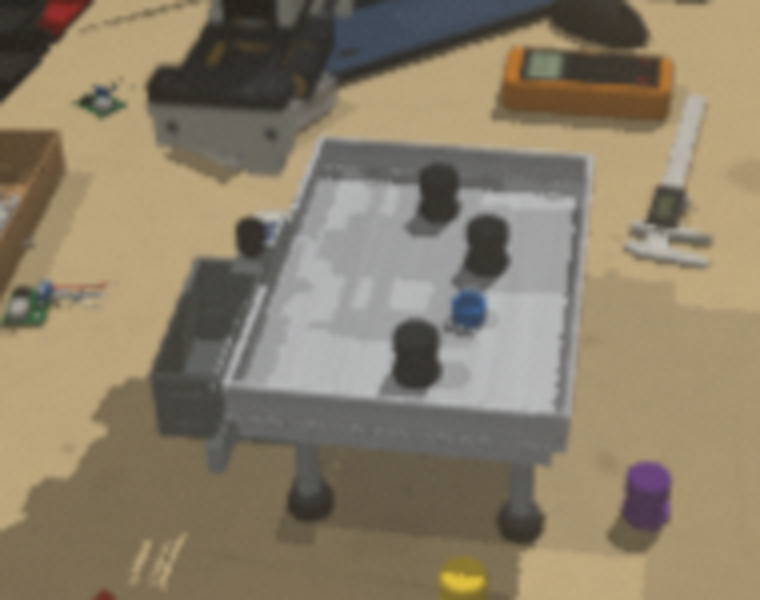

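The view shows the knob at crop (250,237) and the connectors and cap undisturbed, but the fingertips aren't where I predicted. I'll check the state and the depth there.

```bash
python3 - <<'E'
from h import *
p,d=snapshot("scene");o=get_obs();print(o["tool_pos"],o["orientation"],o["force"],o["opening"])
m=camera_model("scene");T=np.linalg.inv(m["world_to_cam"])
for cx,cy in((220,150),(220,120),(270,150),(230,95),(290,120),(250,20),(250,237),(250,200)):
    u,v=210+cx/4,150+cy/4;z=d[int(v),int(u)]
    print((cx,cy),z,(T@[(u-m["cx"])/m["fx"]*z,(v-m["cy"])/m["fy"]*z,z,1])[:3].round(3))
E
```

```text
[ 0.62245479 -0.00699657  0.13487046] [ 179.93430548   -0.33166041 -160.4922098 ] [0.25300364 0.00411297 0.24685043] 0.0005194933172429928
(220, 150) 0.80123127 [0.594 0.08  0.215]
(220, 120) 0.7846755 [0.59  0.083 0.238]
(270, 150) 0.79932314 [0.569 0.068 0.216]
(230, 95) 0.7814596 [0.587 0.076 0.25 ]
(290, 120) 0.7788349 [0.553 0.07  0.24 ]
(250, 20) 0.84311604 [0.62  0.007 0.256]
(250, 237) 0.88253325 [0.608 0.043 0.127]
(250, 200) 1.1415344 [ 0.742 -0.141 -0.   ]
```

```bash
python3 - <<'E'
from h import *
p,d=snapshot("scene");o=get_obs();print(o["tool_pos"])
for q in(o["tool_pos"]+[0,0,.03],o["tool_pos"],o["tool_pos"]-[0,0,.019],[.679,-.083,.014]):
    u,v=proj("scene",np.array(q));print(u,v,((u-210)*4,(v-150)*4),(camera_model("scene")["world_to_cam"]@np.append(q,1))[2])
print(d[184:212:3,266:296:3].round(2))
p,d=snapshot("top");c=cv2.resize(p[130:230,240:400],None,fx=4.5,fy=4.5,interpolation=cv2.INTER_CUBIC);cv2.imwrite("pics/t1.png",c)
E
```

```text
[ 0.6236378  -0.00698684  0.13678454]
277.03929097072955 184.2500635687211 (np.float64(268.1571638829182), np.float64(137.00025427488436)) 0.9035413052542575
277.8609507759508 194.26784027895087 (np.float64(271.44380310380325), np.float64(177.07136111580348)) 0.9201083358459434
278.36620387188265 200.4279477407427 (np.float64(273.4648154875306), np.float64(201.71179096297078)) 0.9306007885540111
279.064171885203 211.55692449336584 (np.float64(276.256687540812), np.float64(246.22769797346336)) 1.0656540855947259
[[0.8  0.8  0.8  0.8  0.79 0.79 0.8  1.21 1.01 1.01]
 [0.8  0.8  0.8  0.8  0.8  0.8  0.8  1.2  1.01 1.02]
 [1.18 1.18 0.89 0.89 0.89 0.9  1.19 0.99 1.01 1.02]
 [1.17 1.17 0.9  0.9  0.9  0.9  1.17 0.97 1.02 1.02]
 [1.16 1.16 1.16 1.16 1.16 1.16 1.16 0.98 1.   1.  ]
 [1.14 1.15 1.14 1.14 1.14 1.14 0.95 0.98 0.99 0.99]
 [1.13 1.13 1.13 1.13 1.08 1.08 0.94 0.98 0.98 0.98]
 [1.12 0.89 0.88 0.88 1.07 0.94 0.95 0.96 0.97 0.97]
 [1.1  0.89 0.88 0.88 1.05 0.94 0.95 0.95 0.96 0.96]
 [1.09 1.06 0.88 0.89 0.91 0.94 0.95 0.94 0.95 0.95]]
```

View pics/t1.png

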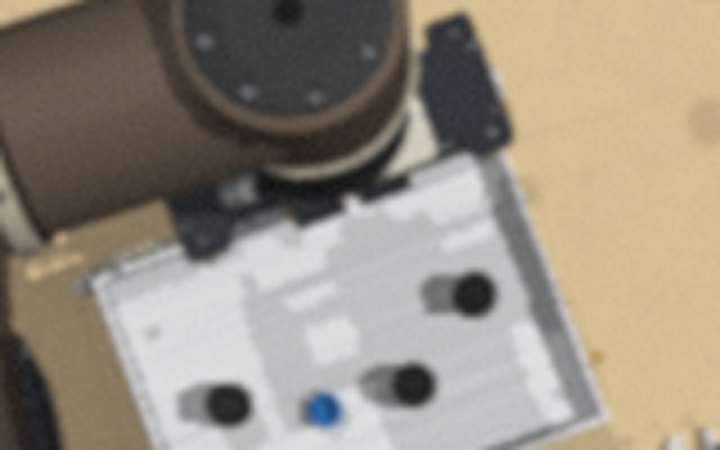

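```bash
python3 - <<'E'
from h import *
p,d=snapshot("scene");o=get_obs();print(o["tool_pos"],o["opening"],o["force"])
m=camera_model("scene");T=np.linalg.inv(m["world_to_cam"])
for v in range(186,198):
  for u in(272,276,280,283):
    z=d[v,u]
    if z<.96: print(v,u,p[v,u],(T@[(u-m["cx"])/m["fx"]*z,(v-m["cy"])/m["fy"]*z,z,1])[:3].round(3))
E
```

```text
[ 0.62514787 -0.0067504   0.13896649] 0.00023423240315863434 [ 0.31513091 -1.46960843 -0.23175645]
186 272 [ 94 105 108] [0.582 0.071 0.217]
186 276 [ 94 104 108] [0.573 0.068 0.218]
186 280 [ 96 105 108] [0.565 0.064 0.218]
186 283 [101 120 131] [0.559 0.061 0.218]
187 272 [ 94 104 107] [0.582 0.071 0.215]
187 276 [ 93 103 105] [0.573 0.068 0.215]
187 280 [ 96 104 106] [0.564 0.066 0.217]
187 283 [108 132 144] [0.559 0.061 0.216]
188 272 [ 94 103 105] [0.627 0.011 0.165]
188 276 [ 94 103 107] [0.617 0.007 0.166]
188 280 [ 92 102 105] [0.564 0.067 0.215]
189 272 [ 92 102 105] [0.627 0.011 0.162]
189 276 [ 94 105 106] [0.617 0.008 0.163]
189 280 [ 88  97 101] [0.61  0.002 0.162]
190 272 [ 95 105 108] [0.627 0.011 0.159]
190 276 [ 94 103 106] [0.617 0.008 0.16 ]
190 280 [ 86  96 101] [0.61  0.002 0.159]
191 272 [ 95 104 108] [0.628 0.01  0.155]
191 276 [ 94 103 106] [0.616 0.011 0.159]
191 280 [ 88 103 109] [0.608 0.004 0.158]
192 272 [ 96 108 113] [0.629 0.01  0.152]
192 276 [ 96 106 108] [0.619 0.007 0.153]
192 280 [101 123 134] [0.61  0.003 0.153]
193 276 [ 98 114 120] [0.618 0.009 0.151]
```

The camera puts the fingertip about 30 mm higher than the pose reading does. I'll test this clear of the gate by moving out 30 mm and down 30 mm, then measure again.

Emit:
play_rows --pt "0.0175 0.0063 0 0 0 0" --pt "0.0175 0.0063 0 0 0 0" --pt "0 0 -0.0125 0 0 0" --pt "0 0 -0.0125 0 0 0" --pt "0 0 -0.0125 0 0 0" --pt "0 0 0 0 0 0" --pt "0 0 0 0 0 0"

```text
clock: 3.45
tool_pos: [0.6522, 0.0031, 0.1079]
orientation: [-180.0, -0.1, -160.5]
force: [0.7, -0.0, 1.1]
opening: 0.0004
gripper_force: 0.0
```

```bash
cat >> h.py <<'E'
def tip(lo=.0):
    p,d=snapshot("scene");o=get_obs();m=camera_model("scene");T=np.linalg.inv(m["world_to_cam"])
    v,u=np.mgrid[0:400,0:640];z=d
    P=np.stack([(u-m["cx"])/m["fx"]*z,(v-m["cy"])/m["fy"]*z,z],-1)@T[:3,:3].T+T[:3,3]
    t=o["tool_pos"];k=(np.hypot(P[...,0]-t[0],P[...,1]-t[1])<.028)&(P[...,2]>t[2]-.05)&(P[...,2]<t[2]+.07)&(z>0)
    Q=P[k];return t,o["orientation"],o["force"],Q[Q[:,2].argsort()]
E
python3 - <<'E'
from h import *
t,r,f,Q=tip();print(t,r,f);print(Q[:80:5].round(3))
E
```

```text
[0.65259552 0.00317686 0.10836204] [-1.79989446e+02  2.09428024e-03 -1.60461827e+02] [-1.24365844  0.04810558  1.68116905]
[[ 0.655  0.02   0.12 ]
 [ 0.645  0.018  0.121]
 [ 0.657  0.021  0.123]
 [ 0.647  0.018  0.124]
 [ 0.639  0.007  0.126]
 [ 0.638  0.013  0.127]
 [ 0.648  0.021  0.128]
 [ 0.646  0.018  0.131]
 [ 0.636  0.015  0.132]
 [ 0.646 -0.015  0.142]]
```

Emit:
play_rows --pt "0 0 0.005 0 0 0" --pt "-0.013 -0.0046 0 0 0 0" --pt "-0.013 -0.0046 0 0 0 0" --pt "0 0 0 0 0 0" --pt "-0.0042 0.0118 0 0 0 0" --pt "-0.0042 0.0118 0 0 0 0" --pt "-0.0042 0.0118 0 0 0 0" --pt "-0.0042 0.0118 0 0 0 0"

```text
clock: 4.3
tool_pos: [0.6181, 0.0346, 0.1122]
orientation: [-180.0, -0.0, -160.4]
force: [-0.9, -2.3, 0.7]
opening: 0.0005
gripper_force: 0.9
```

```bash
python3 - <<'E'
from h import *
t,r,f,Q=tip();print(t,r,f)
th,R,tt,e=fit();print(((t[:2]-tt)@R).round(4))
p,d=snapshot("scene");cv2.imwrite("pics/s2.png",cv2.resize(p[150:300,210:400],None,fx=4,fy=4,interpolation=cv2.INTER_CUBIC))
E
```

```text
[0.61784063 0.03583427 0.11217957] [ 1.79989140e+02 -2.21816482e-05 -1.60407150e+02] [-0.68208884  0.25252715 -0.99032583]
[0.1238 0.0093]
```

View pics/s2.png

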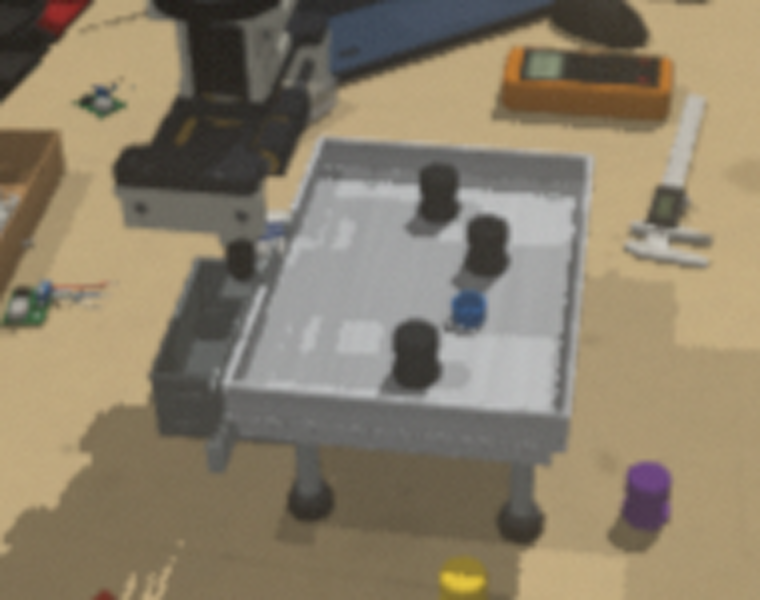

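The knob moved from crop (250,237) to (240,258), so the push works. Continuing to full opening.

Emit:
play_rows --pt "-0.0046 0.013 0 0 0 0" --pt "-0.0046 0.013 0 0 0 0" --pt "-0.0046 0.013 0 0 0 0" --pt "-0.0038 0.0105 0 0 0 0" --pt "0 0 0 0 0 0"

```text
clock: 4.9
tool_pos: [0.6039, 0.0747, 0.1122]
orientation: [180.0, 0.0, -160.4]
force: [-0.5, -0.4, 0.1]
opening: 0.0004
gripper_force: 0.0
```

```bash
cat >> h.py <<'E'
def knob():
    th,R,tt,e=fit();p,d=snapshot("scene");m=camera_model("scene");T=np.linalg.inv(m["world_to_cam"])
    v,u=np.mgrid[0:400,0:640];z=d
    P=np.stack([(u-m["cx"])/m["fx"]*z,(v-m["cy"])/m["fy"]*z,z],-1)@T[:3,:3].T+T[:3,3]
    L=np.concatenate([(P[...,:2]-tt)@R,P[...,2:]],-1)
    return p,d,L
E
python3 - <<'E'
from h import *
p,d,L=knob();o=get_obs();th,R,tt,e=fit();print(((o["tool_pos"][:2]-tt)@R).round(4),o["tool_pos"][2],o["force"])
k=(d>0)&(p.max(2)<70)&(abs(L[...,0]-.112)<.03)&(L[...,2]>.113)&(L[...,2]<.135)&(abs(L[...,1])<.15)
print(k.sum(),L[k].mean(0),L[k].min(0),L[k].max(0))
k=(d>0)&(L[...,2]>.08)&(L[...,2]<.17)&(L[...,0]>.105)&(L[...,0]<.14)&(abs(L[...,1]-.08)<.06)
v,u=np.nonzero(k)
for i in range(0,len(v),max(1,len(v)//40)):print(v[i],u[i],p[v[i],u[i]].max(),L[v[i],u[i]].round(3))
E
```

```text
[0.1237 0.0501] 0.11215130381385718 [ 0.3587019  -0.1727966   0.80459215]
55 [0.11657793 0.08321521 0.12694027] [0.10925069 0.07667646 0.11585347] [0.12579184 0.08621835 0.13492322]
207 271 89 [0.113 0.04  0.149]
210 271 112 [0.112 0.044 0.143]
214 272 101 [0.112 0.04  0.129]
220 262 102 [0.129 0.067 0.129]
220 275 93 [0.108 0.033 0.106]
221 265 60 [0.118 0.078 0.136]
221 274 132 [0.109 0.04  0.108]
222 265 51 [0.118 0.08  0.135]
222 273 117 [0.11  0.045 0.108]
223 265 51 [0.117 0.084 0.135]
223 273 132 [0.109 0.05  0.109]
224 265 50 [0.117 0.084 0.132]
224 272 113 [0.11  0.054 0.109]
225 264 49 [0.119 0.086 0.13 ]
225 269 64 [0.11  0.079 0.126]
226 263 52 [0.122 0.085 0.127]
226 268 52 [0.111 0.083 0.126]
226 273 142 [0.106 0.062 0.11 ]
227 267 50 [0.114 0.082 0.123]
227 272 128 [0.108 0.062 0.107]
228 267 50 [0.113 0.084 0.121]
228 272 136 [0.106 0.07  0.11 ]
229 267 54 [0.114 0.082 0.116]
229 272 158 [0.105 0.073 0.11 ]
230 266 56 [0.116 0.085 0.116]
230 271 129 [0.109 0.071 0.105]
231 266 76 [0.118 0.081 0.109]
231 271 139 [0.106 0.079 0.109]
232 265 96 [0.119 0.086 0.11 ]
232 270 119 [0.109 0.079 0.105]
233 265 104 [0.117 0.092 0.112]
233 270 134 [0.106 0.087 0.109]
234 265 107 [0.117 0.093 0.11 ]
234 270 151 [0.105 0.091 0.11 ]
235 269 133 [0.108 0.09  0.106]
237 267 105 [0.11  0.101 0.108]
238 268 142 [0.109 0.099 0.104]
240 265 102 [0.114 0.106 0.104]
241 267 152 [0.106 0.117 0.111]
243 264 99 [0.113 0.117 0.104]
244 265 113 [0.108 0.124 0.108]
246 263 102 [0.113 0.125 0.102]
249 265 93 [0.11  0.125 0.093]
251 266 98 [0.108 0.123 0.086]
256 266 96 [0.106 0.134 0.082]
```

Emit:
play_rows --pt "-0.0025 0.007 0 0 0 0" --pt "-0.0021 0.006 0 0 0 0" --pt "-0.0008 0.0023 0 0 0 0" --pt "0 0 0 0 0 0"

```text
clock: 5.35
tool_pos: [0.5999, 0.0858, 0.1121]
orientation: [180.0, -0.0, -160.5]
force: [-0.5, 0.1, 0.1]
opening: 0.0002
gripper_force: 0.1
```

```bash
cat > k.py <<'E'
from h import *
p,d,L=knob();o=get_obs();th,R,tt,e=fit();print(((o["tool_pos"][:2]-tt)@R).round(4),o["tool_pos"][2].round(4),o["force"].round(1),o["gripper_force"],o["clock"])
k=(d>0)&(p.max(2)<70)&(abs(L[...,0]-.112)<.03)&(L[...,2]>.113)&(L[...,2]<.135)&(abs(L[...,1])<.15)
print("knob front",k.sum(),L[k].mean(0),np.percentile(L[k][:,1],90))
E
python3 k.py
```

```text
[0.1236 0.0623] 0.1121 [ 0.  -0.7 -0.7] 0.015038765050121583 5.4
knob front 58 [0.11645557 0.09448532 0.12667779] 0.0971799927437963
```

Emit:
play_rows --pt "-0.0008 0.0024 0 0 0 0" --pt "-0.0008 0.0024 0 0 0 0" --pt "0 0 0 0 0 0"

```text
clock: 5.7
tool_pos: [0.599, 0.0882, 0.1122]
orientation: [-179.9, -0.0, -160.5]
force: [3.0, -7.7, -1.7]
opening: 0.0004
gripper_force: 3.9
```

```bash
python3 k.py
```

```text
[0.1236 0.0649] 0.1122 [ 3.3 -6.1 -1.3] 3.8249342560447985 5.75
knob front 56 [0.11670438 0.09607673 0.12624227] 0.09865516527880946
```

The gate is at its stop with about 7 N of reaction. I'll retreat, lift, and go behind the middle connector B with the face turned 10°.

Emit:
play_rows --pt "0.0033 -0.0094 0 0 0 0" --pt "0 0 0.05 0 0 0" --pt "0 0 0.05 0 0 0" --pt "-0.0353 -0.0366 0 0 0 0.0275" --pt "-0.0353 -0.0366 0 0 0 0.0275" --pt "-0.0353 -0.0366 0 0 0 0" --pt "-0.0353 -0.0366 0 0 0 0" --pt "-0.0353 -0.0366 0 0 0 0" --pt "0 0 -0.05 0 0 0" --pt "0 0 -0.025 0 0 0"

```text
clock: 6.75
tool_pos: [0.4587, -0.0653, 0.1311]
orientation: [179.9, 0.1, -150.7]
force: [-0.1, 0.4, -0.6]
opening: 0.0006
gripper_force: 0.0
```

```bash
python3 k.py; python3 - <<'E'
from h import *
t,r,f,Q=tip();print(t,r,f);print(Q[:80:5].round(3))
p,d=snapshot("scene");cv2.imwrite("pics/s3.png",cv2.resize(p[150:300,210:400],None,fx=4,fy=4,interpolation=cv2.INTER_CUBIC))
E
```

```text
[-0.0612 -0.0323] 0.1284 [-1.1 -0.9 -3.2] 0.0 6.8
knob front 58 [0.11732745 0.09582356 0.12766234] 0.09935952479216288
[ 0.45816797 -0.06505072  0.13014507] [ 179.89418069   -0.2056848  -150.63301568] [-0.4386637   0.97984549 -0.11468157]
[[ 0.467 -0.059  0.084]
 [ 0.449 -0.049  0.084]
 [ 0.451 -0.08   0.085]
 [ 0.467 -0.053  0.085]
 [ 0.477 -0.081  0.085]
 [ 0.475 -0.082  0.085]
 [ 0.457 -0.067  0.085]
 [ 0.473 -0.054  0.085]
 [ 0.463 -0.063  0.086]
 [ 0.482 -0.078  0.086]
 [ 0.444 -0.064  0.086]
 [ 0.456 -0.091  0.086]
 [ 0.441 -0.056  0.086]
 [ 0.46  -0.05   0.086]
 [ 0.443 -0.049  0.086]
 [ 0.477 -0.056  0.086]]
```

View pics/s3.png

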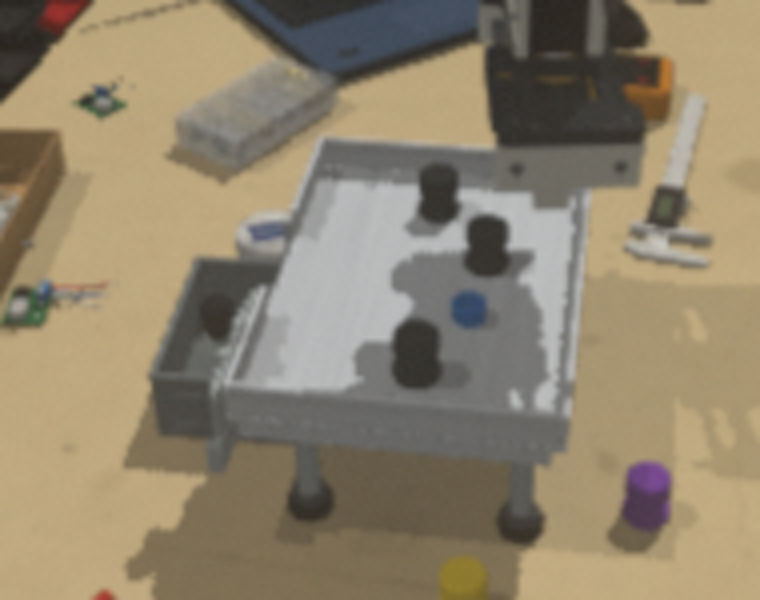

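The gate is open, all three connectors and the cap are untouched, and the finger is visible at crop (555,195). Lowering in stages while watching the force.

Emit:
play_rows --pt "0 0 -0.015 0 0 0" --pt "0 0 -0.0125 0 0 0" --pt "0 0 0 0 0 0" --pt "0 0 0 0 0 0"

```text
clock: 7.3
tool_pos: [0.4605, -0.0644, 0.1106]
orientation: [-180.0, 0.0, -150.5]
force: [-0.2, -0.6, -0.6]
opening: 0.0003
gripper_force: 0.0
```

Emit:
play_rows --pt "0 0 -0.005 0 0 0" --pt "0 0 0 0 0 0"

```text
clock: 7.5
tool_pos: [0.4602, -0.0644, 0.1061]
orientation: [180.0, 0.0, -150.6]
force: [0.3, -0.2, -0.1]
opening: 0.0001
gripper_force: 0.0
```

```bash
python3 - <<'E'
from h import *
t,r,f,Q=tip();print(t,r,f)
Q=Q[Q[:,2]>.092];print(Q[:60:5].round(3))
E
```

```text
[ 0.46020632 -0.06445218  0.10622763] [ 1.79998979e+02  2.01470864e-03 -1.50558879e+02] [ 1.39186701  0.25021342 -0.32566257]
[[ 0.48  -0.05   0.092]
 [ 0.482 -0.049  0.098]
 [ 0.435 -0.07   0.11 ]
 [ 0.437 -0.077  0.11 ]
 [ 0.436 -0.067  0.112]
 [ 0.481 -0.052  0.118]
 [ 0.483 -0.049  0.119]
 [ 0.456 -0.045  0.122]
 [ 0.453 -0.049  0.123]
 [ 0.445 -0.055  0.125]
 [ 0.457 -0.046  0.127]
 [ 0.463 -0.046  0.128]]
```

Emit:
play_rows --pt "0 0 -0.0025 0 0 0" --pt "0 0 -0.0025 0 0 0" --pt "0 0 0 0 0 0"

```text
clock: 7.85
tool_pos: [0.46, -0.0645, 0.1019]
orientation: [180.0, -0.0, -150.6]
force: [-0.0, 0.6, 0.5]
opening: 0.0002
gripper_force: 0.0
```

Emit:
play_rows --pt "0 0 -0.005 0 0 0" --pt "0 0 -0.005 0 0 0" --pt "0 0 0 0 0 0"

```text
clock: 8.15
tool_pos: [0.4597, -0.0646, 0.0935]
orientation: [180.0, -0.1, -150.6]
force: [-0.5, -1.0, -0.9]
opening: 0.0003
gripper_force: 0.0
```

Emit:
play_rows --pt "0 0 -0.005 0 0 0" --pt "0 0 -0.0025 0 0 0" --pt "0 0 0 0 0 0"

```text
clock: 8.45
tool_pos: [0.4599, -0.0646, 0.0878]
orientation: [180.0, -0.0, -150.6]
force: [-0.0, 0.7, -1.1]
opening: 0.0005
gripper_force: 0.0
```

```bash
python3 - <<'E'
from h import *
t,r,f,Q=tip();print(t,r,f)
Q=Q[(Q[:,2]>.09)&(Q[:,0]>.44)&(Q[:,0]<.475)];print(Q[:40:3].round(3))
E
```

```text
[ 0.46005966 -0.06453074  0.08798183] [ 1.79995026e+02 -2.47578999e-02 -1.50561699e+02] [0.01681436 0.38394041 0.90709452]
[[ 0.454 -0.053  0.099]
 [ 0.444 -0.056  0.1  ]
 [ 0.461 -0.046  0.101]
 [ 0.447 -0.055  0.103]
 [ 0.444 -0.055  0.104]
 [ 0.455 -0.048  0.105]
 [ 0.445 -0.056  0.106]
 [ 0.457 -0.048  0.107]
 [ 0.451 -0.051  0.107]]
```

The fingertips really are about 11 mm above the reported TCP. I'll lower 8 mm more and then push B along the 10° line.

Emit:
play_rows --pt "0 0 -0.005 0 0 0" --pt "0 0 -0.005 0 0 0" --pt "0 0 0 0 0 0"

```text
clock: 8.8
tool_pos: [0.4597, -0.0646, 0.0795]
orientation: [180.0, -0.1, -150.6]
force: [0.4, -0.0, 0.2]
opening: 0.0008
gripper_force: 0.0
```

```bash
python3 - <<'E'
from h import *
t,r,f,Q=tip();print(t,r,f)
Q=Q[(Q[:,2]>.087)&(Q[:,0]>.44)&(Q[:,0]<.475)];print(Q[:60:5].round(3))
th,R,tt,e=fit();g=R.T@(t[:2]-tt);print(g)
tg=np.array([.108,-.005]);B=np.array([-.0247,-.028]);
u=(tg-B)/np.linalg.norm(tg-B);print(u,R@u,"dist B",np.linalg.norm(B-g),"lat",np.cross(u,B-g),"advance to face at edge",(.100-g[0])/u[0])
E
```

```text
[ 0.45988177 -0.06456953  0.07981843] [ 1.79987955e+02 -4.32445579e-02 -1.50565339e+02] [ 0.26294009  0.6144331  -0.38220131]
[[ 0.452 -0.057  0.087]
 [ 0.441 -0.044  0.087]
 [ 0.443 -0.067  0.087]
 [ 0.45  -0.039  0.088]
 [ 0.462 -0.047  0.094]
 [ 0.446 -0.053  0.095]
 [ 0.457 -0.043  0.098]
 [ 0.461 -0.044  0.099]]
[-0.05861014 -0.03258191]
[0.98530969 0.17077711] [0.87161612 0.49018909] dist B 0.03421828792272085 lat -0.0012764718130468308 advance to face at edge 0.1609749075674413<stdin>:6: DeprecationWarning: Arrays of 2-dimensional vectors are deprecated. Use arrays of 3-dimensional vectors instead. (deprecated in NumPy 2.0)
```

Emit:
play_rows --pt "0.0109 0.0061 0 0 0 0" --pt "0.0109 0.0061 0 0 0 0" --pt "0.0109 0.0061 0 0 0 0" --pt "0.0109 0.0061 0 0 0 0" --pt "0.0109 0.0061 0 0 0 0" --pt "0.0109 0.0061 0 0 0 0" --pt "0.0109 0.0061 0 0 0 0" --pt "0.0109 0.0061 0 0 0 0" --pt "0.0109 0.0061 0 0 0 0" --pt "0.0109 0.0061 0 0 0 0"

```text
clock: 9.85
tool_pos: [0.5481, -0.0153, 0.0801]
orientation: [180.0, -0.0, -150.6]
force: [0.5, 0.0, 0.1]
opening: 0.0003
gripper_force: 0.0
```

```bash
cat > c.py <<'E'
from h import *
th,R,tt,e=fit();p,d,L=knob();o=get_obs();print(((o["tool_pos"][:2]-tt)@R).round(4),o["tool_pos"].round(4),o["force"].round(1),o["clock"])
k=((d>0)&(p.max(2)<70)&(L[...,0]>-.085)&(L[...,0]<.19)&(abs(L[...,1])<.13)&(L[...,2]<.14)).astype(np.uint8)
h=cv2.cvtColor(p,cv2.COLOR_BGR2HSV);b=((h[...,0]>95)&(h[...,0]<125)&(h[...,1]>110)&(L[...,2]>.08)&(L[...,2]<.12)&(abs(L[...,0])<.12)&(abs(L[...,1])<.13)).astype(np.uint8)
for nm,m in(("dark",k),("blue",b)):
    n,l,s,ce=cv2.connectedComponentsWithStats(m)
    for i in range(1,n):
        if s[i,4]>=8: print(nm,s[i,4],ce[i].round(),L[l==i].mean(0).round(3),"z",L[l==i][:,2].min().round(3),L[l==i][:,2].max().round(3))
E
python3 c.py
```

```text
[ 0.0426 -0.0156] [ 0.5496 -0.0147  0.0802] [2.6 0.4 1.2] 9.9
dark 9 [323. 194.] [ 0.007 -0.079  0.116] z 0.109 0.12
dark 29 [296. 218.] [0.062 0.001 0.092] z 0.087 0.095
dark 107 [264. 228.] [0.132 0.055 0.097] z 0.004 0.137
dark 11 [269. 220.] [ 0.152 -0.058  0.033] z 0.027 0.04
dark 151 [313. 238.] [0.005 0.088 0.106] z 0.087 0.12
dark 71 [287. 276.] [0.064 0.12  0.011] z 0.003 0.02
dark 54 [339. 282.] [-0.059  0.121  0.01 ] z 0.001 0.018
blue 38 [327. 226.] [-0.018  0.028  0.096] z 0.089 0.101
```

Emit:
play_rows --pt "0.0065 0.0037 0 0 0 0" --pt "0.0065 0.0037 0 0 0 0" --pt "0.0065 0.0037 0 0 0 0" --pt "0.0065 0.0037 0 0 0 0" --pt "0.0065 0.0037 0 0 0 0" --pt "0.0065 0.0037 0 0 0 0" --pt "0.0065 0.0037 0 0 0 0" --pt "0.0065 0.0037 0 0 0 0" --pt "0 0 0 0 0 0" --pt "0 0 0 0 0 0"

```text
clock: 10.9
tool_pos: [0.5889, 0.008, 0.08]
orientation: [180.0, -0.0, -150.6]
force: [-0.7, -0.1, -0.4]
opening: 0.0004
gripper_force: 0.0
```

```bash
python3 c.py
```

```text
[ 0.0871 -0.0073] [0.5888 0.0079 0.08  ] [-0.5  0.8  1. ] 10.95
dark 112 [319. 198.] [ 0.016 -0.076  0.106] z 0.086 0.12
dark 165 [261. 229.] [0.146 0.037 0.075] z 0.009 0.136
dark 147 [314. 239.] [0.005 0.089 0.106] z 0.087 0.119
dark 21 [261. 241.] [0.159 0.014 0.015] z 0.004 0.051
dark 67 [287. 276.] [0.064 0.121 0.011] z 0.0 0.019
dark 50 [339. 281.] [-0.059  0.121  0.011] z 0.005 0.017
blue 30 [327. 227.] [-0.018  0.029  0.096] z 0.088 0.101
```

B seems to have dropped into the bin; I'll confirm once the gripper is out of the way. Moving behind connector A, the one at -y.

Emit:
play_rows --pt "-0.0118 -0.0042 0 0 0 0" --pt "0 0 0.0375 0 0 0" --pt "0 0 0.0375 0 0 0" --pt "-0.0146 -0.037 0 0 0 0.0447" --pt "-0.0146 -0.037 0 0 0 0.0447" --pt "-0.0146 -0.037 0 0 0 0.0447" --pt "-0.0146 -0.037 0 0 0 0.0447" --pt "0 0 0 0 0 0" --pt "0 0 0 0 0 0"

```text
clock: 11.85
tool_pos: [0.5319, -0.1145, 0.1404]
orientation: [-180.0, 0.0, -118.5]
force: [-0.3, 0.2, -0.7]
opening: 0.0003
gripper_force: 0.0
```

```bash
python3 c.py; python3 - <<'E'
from h import *
p,d=snapshot("scene");cv2.imwrite("pics/s4.png",cv2.resize(p[150:300,210:400],None,fx=4,fy=4,interpolation=cv2.INTER_CUBIC));print(get_obs()["orientation"])
E
```

```text
[-0.0068 -0.1033] [ 0.5324 -0.114   0.1404] [-0.7  0.4  0.5] 11.9
dark 111 [319. 198.] [ 0.015 -0.076  0.106] z 0.087 0.119
dark 146 [263. 227.] [0.14  0.033 0.081] z 0.006 0.137
dark 156 [314. 239.] [0.005 0.088 0.105] z 0.087 0.12
dark 20 [261. 241.] [0.16  0.009 0.011] z 0.003 0.019
dark 72 [287. 276.] [0.064 0.12  0.011] z 0.002 0.021
dark 54 [339. 282.] [-0.059  0.121  0.011] z 0.0 0.018
blue 33 [326. 226.] [-0.017  0.027  0.095] z 0.087 0.102
[-1.79985575e+02  1.51497259e-02 -1.18462108e+02]
```

View pics/s4.png

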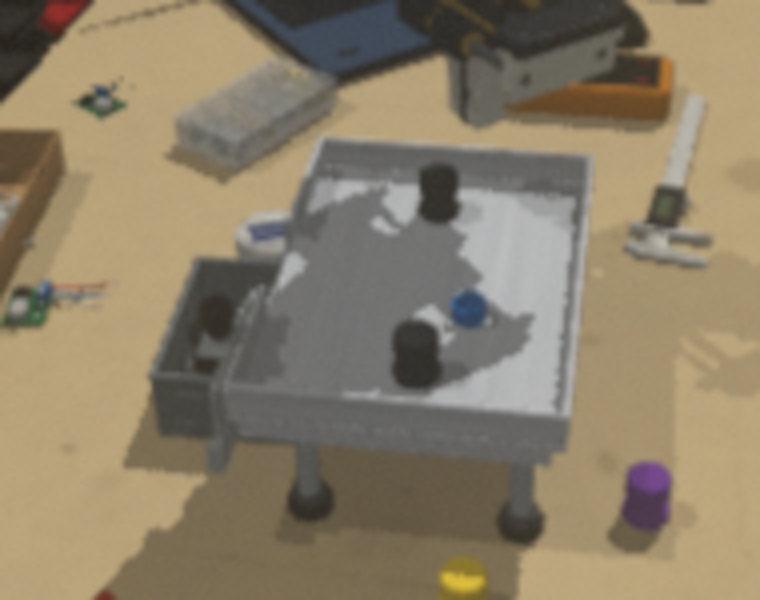

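B lies in the bin at crop (205,362), and A, C and the cap are undisturbed. Lowering behind A.

Emit:
play_rows --pt "0 0 -0.025 0 0 0" --pt "0 0 -0.0125 0 0 0" --pt "0 0 -0.0125 0 0 0" --pt "0 0 0 0 0 0"

```text
clock: 12.35
tool_pos: [0.5319, -0.1134, 0.0986]
orientation: [179.9, -0.1, -118.4]
force: [-0.7, 0.2, -0.3]
opening: 0.0004
gripper_force: 0.0
```

Emit:
play_rows --pt "0 0 -0.0125 0 0 0" --pt "0 0 -0.0125 0 0 0" --pt "0 0 0 0 0 0"

```text
clock: 12.65
tool_pos: [0.5318, -0.1138, 0.0786]
orientation: [179.9, -0.1, -118.4]
force: [-1.3, -0.4, -0.2]
opening: 0.0003
gripper_force: 0.0
```

```bash
python3 c.py
```

```text
[-0.0069 -0.1032] [ 0.5322 -0.1139  0.0794] [-0.6 -1.1  1.3] 12.7
dark 125 [320. 198.] [ 0.014 -0.076  0.105] z 0.085 0.12
dark 111 [263. 229.] [0.133 0.059 0.096] z 0.003 0.136
dark 149 [313. 238.] [0.005 0.088 0.106] z 0.087 0.12
dark 17 [261. 241.] [0.16  0.01  0.012] z 0.005 0.019
dark 71 [287. 276.] [0.064 0.12  0.011] z 0.001 0.019
dark 50 [339. 281.] [-0.059  0.121  0.011] z 0.002 0.017
blue 34 [327. 227.] [-0.018  0.029  0.095] z 0.088 0.101
```

Emit:
play_rows --pt "0.0059 0.011 0 0 0 0" --pt "0.0059 0.011 0 0 0 0" --pt "0.0059 0.011 0 0 0 0" --pt "0.0059 0.011 0 0 0 0" --pt "0.0059 0.011 0 0 0 0" --pt "0.0059 0.011 0 0 0 0" --pt "0.0059 0.011 0 0 0 0" --pt "0 0 0 0 0 0"

```text
clock: 13.5
tool_pos: [0.5666, -0.051, 0.0801]
orientation: [-180.0, 0.0, -118.3]
force: [0.2, -0.0, -1.3]
opening: 0.0004
gripper_force: 0.0
```

```bash
python3 c.py
```

```text
[ 0.0459 -0.0558] [ 0.5661 -0.0515  0.08  ] [-0.5 -0.2 -1. ] 13.55
dark 136 [298. 206.] [ 0.063 -0.031  0.106] z 0.086 0.12
dark 170 [263. 228.] [0.143 0.029 0.073] z 0.003 0.137
dark 153 [313. 238.] [0.005 0.088 0.106] z 0.088 0.12
dark 22 [261. 241.] [0.159 0.014 0.015] z 0.004 0.052
dark 71 [287. 276.] [0.064 0.12  0.011] z 0.001 0.02
dark 53 [339. 282.] [-0.059  0.121  0.011] z 0.002 0.019
blue 34 [327. 226.] [-0.018  0.028  0.095] z 0.088 0.101
```

Emit:
play_rows --pt "0.0036 0.0066 0 0 0 0" --pt "0.0036 0.0066 0 0 0 0" --pt "0.0036 0.0066 0 0 0 0" --pt "0.0036 0.0066 0 0 0 0" --pt "0.0036 0.0066 0 0 0 0" --pt "0.0036 0.0066 0 0 0 0" --pt "0.0036 0.0066 0 0 0 0" --pt "0.0036 0.0066 0 0 0 0" --pt "0.0036 0.0066 0 0 0 0" --pt "0 0 0 0 0 0"

```text
clock: 14.55
tool_pos: [0.5923, -0.004, 0.0801]
orientation: [-180.0, 0.0, -118.3]
force: [-0.0, -0.4, 0.2]
opening: 0.0005
gripper_force: 0.0
```

```bash
python3 c.py
```

```text
[ 0.086  -0.0199] [ 0.592  -0.0043  0.0801] [-0.3 -0.2 -0. ] 14.6
dark 172 [279. 214.] [ 0.11  -0.005  0.095] z 0.024 0.12
dark 183 [260. 231.] [0.149 0.04  0.071] z 0.006 0.137
dark 146 [313. 239.] [0.005 0.089 0.106] z 0.085 0.119
dark 23 [260. 241.] [0.16  0.013 0.014] z 0.004 0.052
dark 72 [287. 276.] [0.064 0.12  0.011] z 0.001 0.019
dark 51 [339. 281.] [-0.059  0.121  0.011] z 0.004 0.02
blue 28 [327. 226.] [-0.018  0.028  0.095] z 0.088 0.101
```

Emit:
play_rows --pt "0.0036 0.0066 0 0 0 0" --pt "0.0045 0.005 0 0 0 0" --pt "0.0045 0.005 0 0 0 0" --pt "0 0 0 0 0 0" --pt "0 0 0 0 0 0" --pt "0 0 0 0 0 0"

```text
clock: 15.2
tool_pos: [0.6017, 0.0086, 0.0801]
orientation: [180.0, -0.0, -118.4]
force: [-0.2, -0.3, 0.7]
opening: 0.0004
gripper_force: 0.0
```

```bash
python3 c.py
```

```text
[ 0.0995 -0.0111] [0.6017 0.0085 0.0801] [1.  0.1 0.3] 15.25
dark 254 [261. 231.] [0.152 0.021 0.058] z 0.003 0.137
dark 147 [313. 239.] [0.005 0.088 0.106] z 0.086 0.119
dark 70 [287. 276.] [0.064 0.12  0.011] z 0.002 0.019
dark 48 [339. 281.] [-0.059  0.121  0.011] z 0.003 0.018
blue 22 [327. 227.] [-0.018  0.029  0.096] z 0.088 0.102
```

A is in the bin. Now around behind connector C.

Emit:
play_rows --pt "-0.0141 -0.005 0 0 0 0" --pt "0 0 0.0375 0 0 0" --pt "0 0 0.0375 0 0 -0.0438" --pt "-0.0211 0.0103 0 0 0 -0.0438" --pt "-0.0211 0.0103 0 0 0 -0.0438" --pt "-0.0211 0.0103 0 0 0 -0.0438" --pt "-0.0211 0.0103 0 0 0 -0.0438" --pt "-0.0211 0.0103 0 0 0 -0.0438" --pt "-0.0211 0.0103 0 0 0 -0.0438" --pt "-0.0211 0.0103 0 0 0 -0.0438"

```text
clock: 16.25
tool_pos: [0.4709, 0.062, 0.1401]
orientation: [180.0, -0.0, 178.2]
force: [-0.6, 0.9, 0.5]
opening: 0.0003
gripper_force: 0.0
```

Emit:
play_rows --pt "-0.0211 0.0103 0 0 0 -0.0438" --pt "0 0 0 0 0 -0.0438" --pt "0 0 0 0 0 0"

```text
clock: 16.55
tool_pos: [0.4546, 0.0704, 0.1405]
orientation: [180.0, 0.0, 162.7]
force: [-0.6, 0.7, 0.1]
opening: 0.0004
gripper_force: 0.0
```

```bash
python3 c.py;python3 - <<'E'
from h import *
p,d=snapshot("top");cv2.imwrite("pics/t2.png",cv2.resize(p[130:260,240:400],None,fx=4.5,fy=4.5,interpolation=cv2.INTER_CUBIC))
E
```

```text
[-0.0181  0.0962] [0.4551 0.0703 0.1404] [ 0.  -0.3 -0.2] 16.6
dark 85 [263. 229.] [0.127 0.074 0.109] z 0.011 0.137
dark 142 [314. 239.] [0.004 0.089 0.106] z 0.087 0.119
dark 13 [261. 241.] [0.16  0.01  0.013] z 0.004 0.019
dark 58 [288. 276.] [0.063 0.121 0.01 ] z 0.002 0.019
dark 49 [339. 281.] [-0.059  0.121  0.011] z 0.004 0.018
```

Emit:
play_rows --pt "0 0 -0.025 0 0 0" --pt "0 0 -0.0125 0 0 0" --pt "0 0 -0.0125 0 0 0" --pt "0 0 0 0 0 0"

```text
clock: 17.05
tool_pos: [0.4547, 0.0699, 0.0988]
orientation: [-179.9, -0.1, 162.8]
force: [-0.1, 0.0, -0.5]
opening: 0.0004
gripper_force: 0.0
```

Emit:
play_rows --pt "0 0 -0.0125 0 0 0" --pt "0 0 -0.0125 0 0 0" --pt "0 0 0 0 0 0"

```text
clock: 17.35
tool_pos: [0.4547, 0.0701, 0.0788]
orientation: [-179.9, -0.1, 162.8]
force: [-0.4, -0.2, -0.0]
opening: 0.0005
gripper_force: 0.0
```

```bash
python3 c.py;python3 - <<'E'
from h import *
p,d=snapshot("scene");cv2.imwrite("pics/s5.png",cv2.resize(p[150:300,210:400],None,fx=4,fy=4,interpolation=cv2.INTER_CUBIC))
E
```

```text
[-0.0181  0.0961] [0.4551 0.0703 0.0795] [-0.1 -0.3  0.5] 17.4
dark 82 [263. 229.] [0.126 0.078 0.112] z 0.017 0.137
dark 14 [326. 244.] [-0.025  0.103  0.107] z 0.091 0.121
dark 13 [261. 241.] [0.16  0.01  0.013] z 0.004 0.018
dark 20 [312. 244.] [0.009 0.091 0.092] z 0.086 0.099
dark 60 [287. 276.] [0.063 0.121 0.011] z 0.003 0.019
dark 47 [339. 282.] [-0.059  0.121  0.01 ] z 0.004 0.018
```

View pics/s5.png

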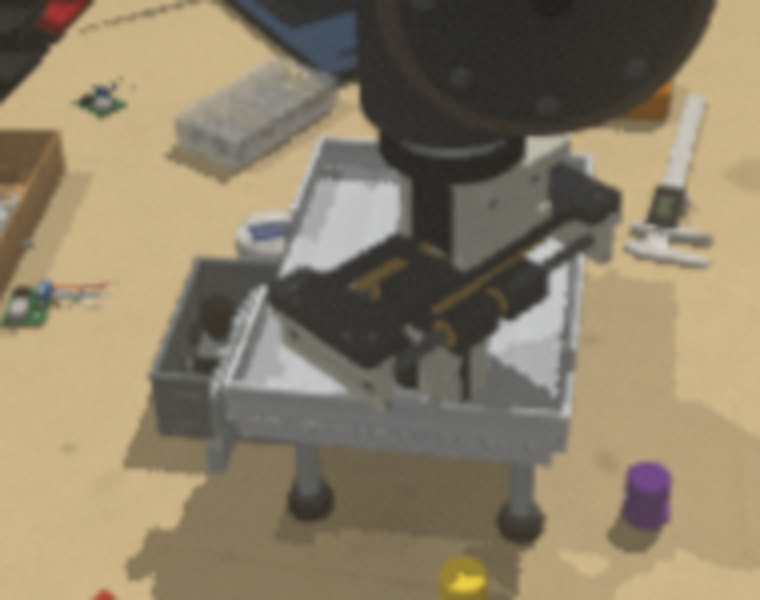

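The finger is behind C at crop (450,375), C is upright beside it at (410,370), and the knob still stands open. Pushing C.

Emit:
play_rows --pt "0.0119 -0.0037 0 0 0 0" --pt "0.0119 -0.0037 0 0 0 0" --pt "0.0119 -0.0037 0 0 0 0" --pt "0.0119 -0.0037 0 0 0 0" --pt "0.0119 -0.0037 0 0 0 0" --pt "0.0119 -0.0037 0 0 0 0" --pt "0.0119 -0.0037 0 0 0 0" --pt "0 0 0 0 0 0"

```text
clock: 18.25
tool_pos: [0.5235, 0.0495, 0.08]
orientation: [-180.0, 0.0, 162.7]
force: [-0.5, -0.3, 0.1]
opening: 0.0008
gripper_force: 0.0
```

```bash
python3 c.py
```

```text
[0.0387 0.054 ] [0.5226 0.0495 0.0799] [ 0.1 -0.9  0.3] 18.3
dark 89 [262. 230.] [0.136 0.059 0.094] z 0.005 0.137
dark 22 [304. 227.] [0.032 0.061 0.113] z 0.094 0.129
dark 26 [291. 228.] [0.066 0.049 0.097] z 0.089 0.112
dark 17 [261. 241.] [0.16  0.009 0.012] z 0.004 0.018
dark 68 [287. 276.] [0.064 0.12  0.011] z 0.001 0.02
dark 51 [339. 282.] [-0.059  0.121  0.011] z 0.002 0.018
blue 31 [327. 226.] [-0.018  0.028  0.095] z 0.087 0.1
```

Emit:
play_rows --pt "0.0072 -0.0022 0 0 0 0" --pt "0.0072 -0.0022 0 0 0 0" --pt "0.0072 -0.0022 0 0 0 0" --pt "0.0072 -0.0022 0 0 0 0" --pt "0.0072 -0.0022 0 0 0 0" --pt "0.0072 -0.0022 0 0 0 0" --pt "0.0072 -0.0022 0 0 0 0" --pt "0.0072 -0.0022 0 0 0 0" --pt "0.0072 -0.0022 0 0 0 0" --pt "0 0 0 0 0 0"

```text
clock: 19.3
tool_pos: [0.5748, 0.0338, 0.08]
orientation: [-180.0, 0.0, 162.8]
force: [-0.5, -0.1, 0.3]
opening: 0.0003
gripper_force: 0.0
```

Emit:
play_rows --pt "0.007 -0.0015 0 0 0 0" --pt "0.007 -0.0015 0 0 0 0" --pt "0.007 -0.0015 0 0 0 0" --pt "0 0 0 0 0 0" --pt "0 0 0 0 0 0" --pt "0 0 0 0 0 0"

```text
clock: 19.9
tool_pos: [0.5906, 0.0304, 0.0801]
orientation: [-180.0, -0.0, 162.8]
force: [-0.4, 0.3, 0.6]
opening: 0.001
gripper_force: 0.0
```

```bash
python3 c.py
```

```text
[0.0963 0.0132] [0.5906 0.0304 0.0802] [-0.8 -0.3 -0.4] 19.95
dark 25 [284. 215.] [0.089 0.02  0.114] z 0.092 0.134
dark 208 [264. 228.] [0.143 0.022 0.068] z 0.005 0.138
dark 70 [287. 276.] [0.064 0.12  0.011] z 0.001 0.019
dark 49 [339. 281.] [-0.059  0.121  0.011] z 0.005 0.018
blue 23 [326. 227.] [-0.017  0.029  0.096] z 0.087 0.101
```

Emit:
play_rows --pt "-0.0141 -0.005 0 0 0 0" --pt "0 0 0.047 0 0 0" --pt "0 0 0.047 0 0 0" --pt "-0.0005 0.0376 0 0 0 0.0408" --pt "-0.0005 0.0376 0 0 0 0.0408" --pt "-0.0005 0.0376 0 0 0 0.0408" --pt "-0.0005 0.0376 0 0 0 0.0408" --pt "0 0 0 0 0 0.0408" --pt "0 0 0 0 0 0"

```text
clock: 20.85
tool_pos: [0.577, 0.1472, 0.1553]
orientation: [180.0, -0.0, -160.3]
force: [-0.3, -0.5, 0.8]
opening: 0.0005
gripper_force: 0.0
```

```bash
python3 c.py;python3 - <<'E'
from h import *
p,d=snapshot("scene");q,_=snapshot("top")
a=cv2.resize(p[150:300,210:400],(760,600),interpolation=cv2.INTER_CUBIC)
b=cv2.resize(q[130:260,240:400],(400,325),interpolation=cv2.INTER_CUBIC)
a=cv2.resize(a,(400,316));a=a[:275];b=b[:325]
c=np.vstack([a,b]);cv2.imwrite("pics/s6.png",c);print(c.shape)
E
```

```text
[0.1225 0.1273] [0.5772 0.1467 0.1553] [0.2 0.  0.4] 20.9
dark 161 [263. 229.] [0.142 0.033 0.073] z 0.004 0.137
dark 61 [287. 276.] [0.063 0.121 0.011] z 0.003 0.02
dark 50 [339. 282.] [-0.059  0.121  0.01 ] z 0.003 0.018
blue 20 [327. 227.] [-0.02   0.029  0.096] z 0.089 0.101
(600, 400, 3)
```

View pics/s6.png

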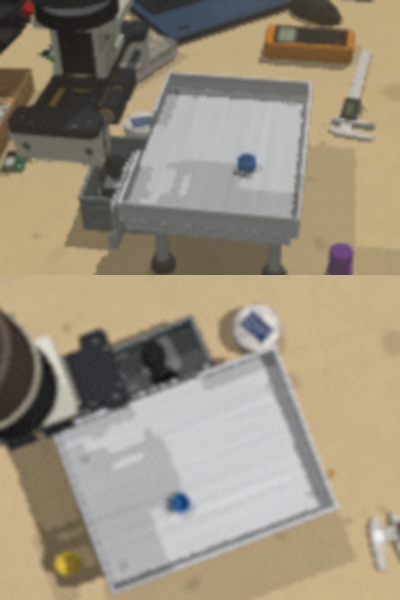

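The tray now holds only the cap and the connectors are in the bin (dark, lower panel at (155,355)). Lowering on the +y side of the knob and pushing the gate shut.

Emit:
play_rows --pt "0 0 -0.027 0 0 0" --pt "0 0 -0.027 0 0 0" --pt "0 0 0 0 0 0"

```text
clock: 21.3
tool_pos: [0.576, 0.145, 0.1095]
orientation: [-180.0, -0.3, -160.7]
force: [-0.0, -0.0, -0.2]
opening: 0.0004
gripper_force: 0.0
```

Emit:
play_rows --pt "0.0042 -0.0118 0 0 0 0" --pt "0.0042 -0.0118 0 0 0 0" --pt "0.0042 -0.0118 0 0 0 0" --pt "0.0042 -0.0118 0 0 0 0" --pt "0.0042 -0.0118 0 0 0 0" --pt "0.0042 -0.0118 0 0 0 0" --pt "0.0042 -0.0118 0 0 0 0" --pt "0.0042 -0.0118 0 0 0 0" --pt "0.0042 -0.0118 0 0 0 0" --pt "0 0 0 0 0 0"

```text
clock: 22.3
tool_pos: [0.6083, 0.0603, 0.1119]
orientation: [-180.0, -0.0, -160.6]
force: [-0.2, -0.1, 1.0]
opening: 0.0006
gripper_force: 0.0
```

```bash
python3 c.py
```

```text
[0.1229 0.036 ] [0.608  0.0607 0.1118] [-0.2 -0.3  0.5] 22.35
dark 12 [275. 209.] [0.112 0.016 0.125] z 0.113 0.137
dark 195 [262. 231.] [ 0.156 -0.002  0.036] z 0.004 0.064
dark 66 [287. 276.] [0.064 0.12  0.011] z 0.0 0.019
dark 49 [339. 282.] [-0.059  0.121  0.011] z 0.004 0.018
blue 19 [327. 227.] [-0.018  0.03   0.096] z 0.088 0.1
```

Emit:
play_rows --pt "0.0025 -0.007 0 0 0 0" --pt "0.0013 -0.0036 0 0 0 0" --pt "0.0008 -0.0024 0 0 0 0" --pt "0 0 0 0 0 0"

```text
clock: 22.75
tool_pos: [0.6117, 0.0512, 0.112]
orientation: [-180.0, -0.0, -160.5]
force: [-0.1, 0.1, -0.4]
opening: 0.0005
gripper_force: 0.2
```

Emit:
play_rows --pt "0.0008 -0.0024 0 0 0 0" --pt "0 0 0 0 0 0"

```text
clock: 22.95
tool_pos: [0.6122, 0.05, 0.112]
orientation: [179.9, -0.0, -160.5]
force: [-2.3, 4.3, -0.5]
opening: 0.0002
gripper_force: 2.2
```

Emit:
play_rows --pt "0.0005 -0.0014 0 0 0 0" --pt "0 0 0 0 0 0" --pt "-0.0033 0.0094 0 0 0 0" --pt "0 0 0.05 0 0 0" --pt "0 0 0.05 0 0 0" --pt "-0.02 0.055 0.01 0 0 0" --pt "-0.02 0.055 0.01 0 0 0" --pt "-0.02 0.055 0.01 0 0 0" --pt "-0.02 0.055 0 0 0 0" --pt "0 0 0 0 0 0"

```text
clock: 23.95
tool_pos: [0.5451, 0.2364, 0.2169]
orientation: [180.0, 0.1, -160.2]
force: [0.9, -1.1, -0.3]
opening: 0.0002
gripper_force: 0.0
```

```bash
python3 c.py;python3 - <<'E'
from h import *
th,R,tt,e=fit()
q,d=snapshot("top");m=camera_model("top");T=np.linalg.inv(m["world_to_cam"])
v,u=np.mgrid[0:400,0:640]
P=np.stack([(u-m["cx"])/m["fx"]*d,(v-m["cy"])/m["fy"]*d,d],-1)@T[:3,:3].T+T[:3,3]
l=(P[...,:2]-tt)@R
k=(d>0)&(l[...,0]>.108)&(l[...,0]<.172)&(abs(l[...,1])<.055)&(P[...,2]<.1)&(q.max(2)<60)
n,lb,s,ce=cv2.connectedComponentsWithStats(k.astype(np.uint8))
for i in range(1,n):
    if s[i,4]>5:print(s[i].tolist(),l[lb==i].mean(0).round(3),np.percentile(P[lb==i][:,2],[5,50,95]).round(3))
k=(d>0)&(l[...,0]>.1)&(l[...,0]<.135)&(abs(l[...,1])<.1)&(P[...,2]>.12)&(P[...,2]<.15);print("knob",l[k].mean(0),k.sum())
b=cv2.resize(q[130:200,260:360],(700,490),interpolation=cv2.INTER_CUBIC);cv2.imwrite("pics/t3.png",b)
E
```

```text
[0.122  0.2206] [0.5455 0.2344 0.2166] [ 0.3 -0.8 -0.4] 24.0
dark 45 [273. 207.] [0.117 0.007 0.126] z 0.11 0.135
dark 227 [262. 229.] [ 0.159 -0.011  0.036] z 0.003 0.063
dark 64 [287. 276.] [0.064 0.121 0.011] z 0.002 0.018
dark 52 [339. 282.] [-0.059  0.121  0.011] z 0.003 0.018
blue 22 [327. 227.] [-0.018  0.029  0.096] z 0.088 0.101
[310, 153, 7, 4, 10] [ 0.167 -0.041] [-0.002  0.002  0.008]
[294, 156, 12, 12, 93] [0.153 0.002] [0.004 0.052 0.063]
knob [0.11742524 0.00151659] 36
```

View pics/t3.png

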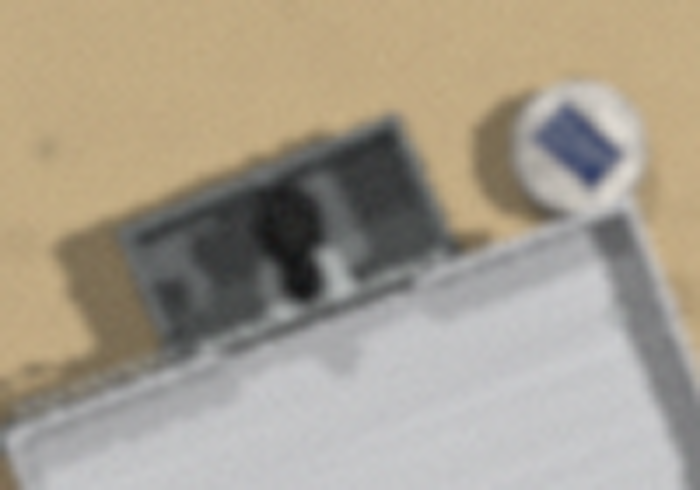

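```bash
python3 - <<'E'
from h import *
p,d,L=knob()
k=(d>0)&(p.max(2)<60)&(L[...,0]>.085)&(L[...,0]<.175)&(abs(L[...,1])<.06)&(L[...,2]<.08)&(L[...,2]>.008)
v,u=np.nonzero(k)
for a in range(v.min(),v.max()+1,2):
    s=(v==a)
    for b in u[s][::3]: print(a,b,L[a,b].round(3).tolist(),end=" ")
    print()
E
```

```text
225 262 [0.154, 0.003, 0.061] 225 266 [0.143, 0.002, 0.062] 
227 262 [0.152, 0.009, 0.06] 227 265 [0.145, 0.005, 0.057] 
229 260 [0.165, -0.01, 0.037] 229 264 [0.147, 0.01, 0.055] 229 267 [0.14, 0.007, 0.053] 
231 258 [0.168, -0.001, 0.037] 231 262 [0.153, 0.01, 0.048] 231 265 [0.144, 0.013, 0.051] 
233 258 [0.167, 0.004, 0.035] 233 261 [0.158, 0.005, 0.036] 233 264 [0.148, 0.012, 0.043] 
235 258 [0.165, 0.011, 0.034] 235 261 [0.156, 0.012, 0.035] 235 264 [0.149, 0.009, 0.034] 
237 258 [0.168, 0.005, 0.021] 237 261 [0.158, 0.008, 0.025] 237 264 [0.151, 0.005, 0.023] 
239 259 [0.165, 0.008, 0.017] 239 262 [0.156, 0.009, 0.019] 
241 259 [0.165, 0.01, 0.012] 241 262 [0.156, 0.011, 0.014]
```

```bash
python3 -c "
from plant import *
print(close_job())"
```

```text
the job is handed in; nothing more can be done
None
```

I handed the job in at about 24 s of the 58 s limit: the gate is shut to about 1.5 mm by the camera, the sealing cap is still in the tray, and nothing was picked up; the connectors are stacked in the bin (top one's centre about 47 mm, limit 55 mm), but only two showed in the last view, so the third is inferred from seeing each leave the tray.

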